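# Load a grooved pin in the checking fixture and snap its keeper over

## Task

Take the grooved steel pin from the wooden rack, lay it in the two vees of the checking fixture with its grooved end towards the end stop, and slide it gently along until you feel it come up against the stop. Then tip the spring-loaded keeper over its snap point so that it springs down with its tongue in the groove. Force nothing (no more than 12 N with the pin on the fixture, 20 N on the keeper), and leave everything else where it is.

Things in the scene. Friction and masses are not known exactly. Their poses are not given: they have to be found in the camera images.
- fixture: Checking fixture, bolted down: grey base plate (150 mm along x, 230 mm along y, 14 mm thick) with two steel vee blocks, a head with an end stop at its +y end, and a sprung keeper. Origin on the bench, below the vees' centre line; y runs along the vees towards the stop, x across them towards the keeper's hinge, z up. Rigid: press the pin on it with no more than 12 N.
- fixture_vee (a point): Point on the axis that a 24 mm bar has when lying in the vees: 50 mm above the bench, over the fixture's origin. The vee blocks, each 12 mm wide, are centred 52 mm to -y and 22 mm to +y of it (62 mm free between them for fingers); their edges are 22 mm to either side of it, at most 50 mm above the bench.
- fixture_stop (a point): Middle of the range where the end stop may be, at the vee axis, 75 mm to +y of fixture_vee. The stop (plate 40 mm wide, its top 64 mm above the bench) sits on a steel head that was clamped anywhere along 10 mm; its face is up to 5 mm either side of this point, NOT measured: find it by feel. The head does not move in use.
- fixture_hinge (a point): On the keeper's hinge line: 52 mm to +x, 57 mm to +y of fixture_vee, 67 mm above the bench; the line runs along the fixture's y. The keeper rides on the same head: it is centred 18 mm short of the stop's face, so up to 5 mm along y either side of this point. Its two posts end 7 mm above the hinge line.
- keeper (a joint): Sprung aluminium flap, 68 x 22 x 6 mm. 0 = open, leaning back over +x, tip 43 mm beyond the hinge line and 53 mm above it; 2.25 rad = level over the vees, tongue (8 mm wide) down in the groove; about 2.16 = tongue on the full diameter. The spring holds it with about 0.25 N m at either end, none at the snap point, 1.12 rad (26 deg past upright); past that it springs over by itself.
- keeper_push (a point): Where to start tipping the keeper: 98 mm to +x of the hinge point, 30 mm above the hinge line (fixed to the fixture). Closed fingertips brought down to here stand clear behind the open keeper; moving them level along the fixture's -x by 100 to 120 mm (at most 25 mm past the hinge line) tips it past its snap point. It takes 5 to 11 N; keep below 20 N.
- pin_mid (a point): Centre of the steel pin: 24 mm across, 140 mm long, about 0.25 kg; its y runs along it to the grooved end. Groove 11 mm wide, 14 mm across at the bottom. Starts in either rest. Grip it across from above, 0 to 25 mm to -y of this point. Laid with this point 14 mm to -y of fixture_vee, it clears the stop and lies in both vees. It drags there at 2 to 4 N, far more if borne down on; lifted 1 to 2 mm it slides freely.
- pin_groove (a point): Middle of the pin's groove, 52 mm from pin_mid towards the grooved end, on the axis.
- rack: Wooden rack fixed to the bench, 150 mm along its x, 130 mm along its y; two vee rests along y at x = -40 and +40 mm, on blocks 14 mm wide at y = -52 and +40 mm; a bar in a rest has its axis 46 mm above the bench. Origin on the bench below its middle.
- plain_mid (a point): A plain steel bar 24 mm across and 140 mm long, no groove, in the rack's other rest; not wanted. Origin at its centre, y along it.
- bearing: A ball-bearing ring lying flat, 52 mm across, 15 mm high; a bystander.
- jaw: A stepped chuck jaw, 62 x 30 x 46 mm; a bystander.
- holder: A cone-shaped tool holder standing on its flange, 62 mm across, 100 mm high; a bystander.
- spanner: An open-ended spanner lying flat; a bystander.
There are look-alikes about, which are no part of the job. What is shaped like the part that bears pin_mid but blue is not meant.

How it is judged:
On the way:
1. the pin lies in both vees with the keeper still open (x of pin_mid in the frame of fixture between -0.003 and 0.003 m and z of pin_mid in the frame of fixture between 0.047 and 0.0525 m and angle between the y axis of pin_mid and the y axis of fixture, either way round below 0.04 rad and y of pin_mid in the frame of fixture above -0.04 m and value of joint keeper below 0.3 rad), for 0.2 s.
At the end, for the whole second after the job is handed in: The pin lies at rest in both vees of the fixture (axis within 3 mm and 0.04 rad of the vees' centre line), up against the end stop so that the keeper, sprung over, has its tongue down in the groove (keeper above 2.21 rad; groove and tongue leave about 1.5 mm either way) (x of pin_mid in the frame of fixture between -0.003 and 0.003 m and z of pin_mid in the frame of fixture between 0.047 and 0.0525 m and angle between the y axis of pin_mid and the y axis of fixture, either way round below 0.04 rad and y of pin_mid in the frame of fixture between -0.003 and 0.0125 m and value of joint keeper above 2.21 rad and linear speed of pin below 0.01 m/s); the robot touches nothing.
It fails at once if the pin is pressed on the fixture with more than 17 N (before the keeper springs over) (contact force between pin and fixture above 17 N and value of joint keeper below 1 rad).
It fails at once if the hand presses the keeper or the rest of the fixture with more than 20 N (contact force between the arm and fixture above 20 N).
It fails at once if a bystander is moved by more than 20 mm (distance of any of plain_mid, bearing, jaw, holder, spanner from where it was at the start of the episode above 0.02 m).
It also fails if it takes over 72 s, if anything falls off the work surface, if the arm or the gripper's body presses on something with over 40 N, if the wrist force passes 120 N, or if a joint passes its speed limit or range.

## Robot

A 6-joint arm with a two-finger parallel gripper is mounted at the origin on the work surface. World frame = base frame: x ahead of the robot, y to its left, z up, the work surface at z = 0. Lengths are in m, angles in rad, forces in N, time in s.
With the tool pointing down it reaches from about 0.3 to 0.825 m from the base axis. Payload 5.4 kg.
Tool frame: the origin (TCP) lies at the very end of the fingers, on their centre line; the grasp point (between the pads) lies 19 mm behind it; z points along the fingers, y is the line along which they close (so a half turn about z gives the same grasp; the last joint's range is limited). The gripper opens to 92 mm and grips with 3 to 60 N. Pads are 20 mm wide; open, the fingers measure 128 mm over their backs; the gripper's body (75 mm by 189 mm) begins 69 mm behind the grasp point.
Start: joints at [-1.556, 0.158, 1.597, -0, 1.386, -0.21], TCP at [0.128, -0.561, 0.215] pointing down, gripper open.
Joint ranges: [-2.91, 2.91], [-0.94, 2.29], [0.18, 2.7], [-1.29, 4.43], [0.17, 2.64], [-3, 3]. Speed limits (rad/s): [2.57, 2.57, 3.14, 3.14, 3.14, 3.14].

## Interface

Orientations are given as a rotation vector (axis times angle).
In Python, from workcell import bot gives the robot as it stands. Calls block until the motion is done:
- bot.goto(position, orientation): joint-space move of the TCP to a pose.
- bot.line_to(position, rot=None, max_speed=0.15): straight line of the TCP; rot=None keeps the orientation; max_speed is the mean speed in m/s.
- bot.set_joints(angles): joint-space move.
- bot.set_gripper(opening, newtons=None): opening from 0.0 (shut) to 1.0 (fully open); newtons is the grip in N (None keeps the last); returns when the fingers have stopped.
- bot.hold(seconds).
- bot.inverse_kinematics(position, orientation): joint angles nearest the present ones, or None.
- bot.read_camera(name): name is "side" or "top"; returns a dict with "pixels" (400x640x3 uint8, blue, green, red), "fx", "fy", "cx", "cy" (pixels), "k1" (the pictures are not rectified: a ray, as slopes to the right and down, at radius r is drawn at 1 + k1 r^2 times it, then the intrinsics apply), "R" (3x3) and "t" (3): a world point X has camera coordinates R X + t. Camera axes: x right, y down, z forward; pixel columns grow to the right and rows downward; lengths in m; the calibration is good to about 2 mm. A picture is of the moment at which its call begins. There is no depth.
A pose or a line that the arm cannot do raises bot.MotionError and nothing moves.
- bot.job_done(): hands the job in; it is judged then, once.
Readings, each from a call of its own:
- bot.current_clock(): time.
- bot.current_joints(): joint angles.
- bot.current_joint_vel(): joint speeds.
- bot.current_effort(): joint torques, N m.
- bot.current_ee_pos(): TCP position.
- bot.current_tool_rot(): TCP orientation.
- bot.current_contact_force(): force on the tool from outside, world axes, zero at the start.
- bot.current_ft_torque(): the same for the moment, N m.
- bot.current_opening(): opening from 0.0 (shut) to 1.0 (fully open).
- bot.current_grip_force(): force on a finger pad.
Only numpy, scipy, OpenCV 4.12 (cv2) and the standard library are available. Lean on these libraries where they do the work, as an engineer would, in place of code of your own. Each camera call takes 0.05 s, during which the arm holds its last target. There are 200 camera calls.

## Working session

There is one attempt and no reset: what is moved stays moved. The work goes in short steps, each a Python script; the robot and the scene stay as the last script left them, time stands still between calls to the robot, and variables do not carry over. Pictures are saved under pics/ and viewed, at most 11 in all, crops included, and the job is handed in when it is done.

```bash
mkdir -p pics && cat > h.py <<'E'
import numpy as np, cv2
from workcell import bot
def K(c): return np.array([[c['fx'],0,c['cx']],[0,c['fy'],c['cy']],[0,0,1.]]), np.array([c['k1'],0,0,0,0.])
def ray(c,u,v):
    k,d=K(c); p=cv2.undistortPoints(np.array([[[u,v]]],float),k,d)[0,0]
    R=np.array(c['R']);t=np.array(c['t'])
    return -R.T@t, R.T@np.array([p[0],p[1],1.])
def at_z(c,u,v,z):
    o,d=ray(c,u,v); return o+d*(z-o[2])/d[2]
def proj(c,X):
    k,d=K(c); return cv2.projectPoints(np.array(X,float).reshape(-1,1,3),cv2.Rodrigues(np.array(c['R']))[0],np.array(c['t'],float),k,d)[0][:,0]
def crop(c,u0,v0,w,h,s,name):
    cv2.imwrite(name,cv2.resize(c['pixels'][v0:v0+h,u0:u0+w],None,fx=s,fy=s,interpolation=cv2.INTER_CUBIC))
E
python3 - <<'E'
from h import *
import pickle
C={}
for n in ("top","side"):
    c=bot.read_camera(n);C[n]=c
    cv2.imwrite(f"pics/{n}0.png",c['pixels']); print(n,c['fx'],c['cx'],c['cy'],c['k1'],ray(c,320,200))
pickle.dump(C,open("c0.pkl","wb"))
print(bot.current_tool_rot(),bot.current_clock())
E
```

```text
top 420.0009424202997 318.78525612376734 191.82676136718706 0.014630602013700466 (array([0.38446572, 0.08291692, 0.98508732]), array([ 0.19340265,  0.00099169, -0.9813162 ]))
side 402.254236902859 319.11074887258496 192.2329199479467 -0.0509825652243632 (array([0.16497949, 0.63443899, 0.59773322]), array([ 0.48031374, -0.61316345, -0.62746078]))
[-3.12019391e+00 -3.52226398e-01 -2.54001382e-04] 0.1
```

View pics/top0.png

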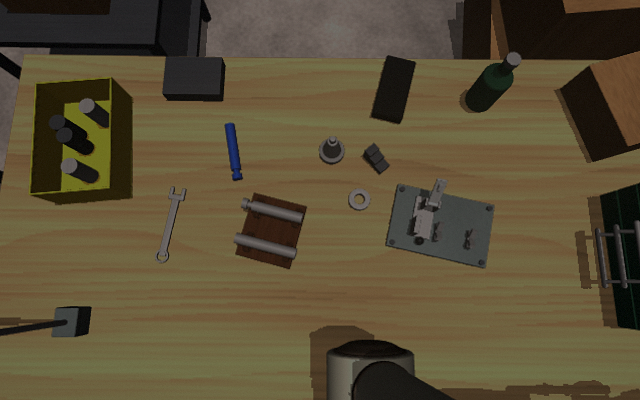

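View pics/side0.png

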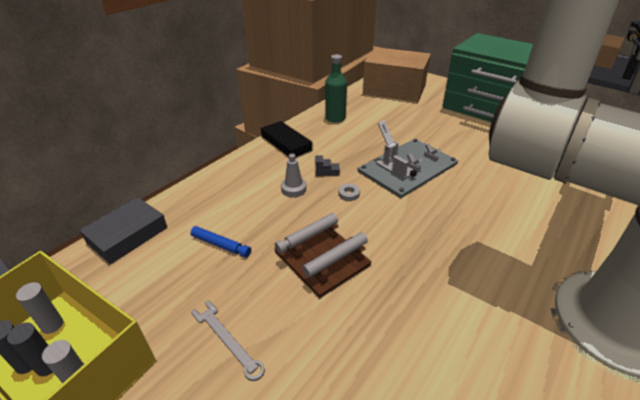

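The top picture shows the rack at about (272,230) with two bars, the upper one seemingly grooved at its left end (247,204). The fixture is at about (440,225) with its stop and keeper head on the left. I'll enlarge both.

```bash
python3 - <<'E'
from h import *
import pickle
C=pickle.load(open("c0.pkl","rb"));p=C['top']['pixels']
a=cv2.resize(p[185:275,225:315],None,fx=6,fy=6,interpolation=cv2.INTER_CUBIC)
cv2.imwrite("pics/rack.png",cv2.convertScaleAbs(a,alpha=1.4))
a=cv2.resize(p[172:272,380:500],None,fx=6,fy=6,interpolation=cv2.INTER_CUBIC)
cv2.imwrite("pics/fix.png",cv2.convertScaleAbs(a,alpha=1.4))
E
```

```text
(no output)
```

View pics/rack.png

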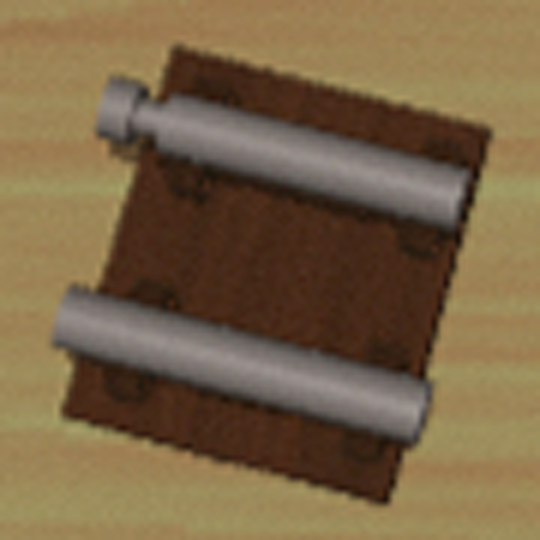

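View pics/fix.png

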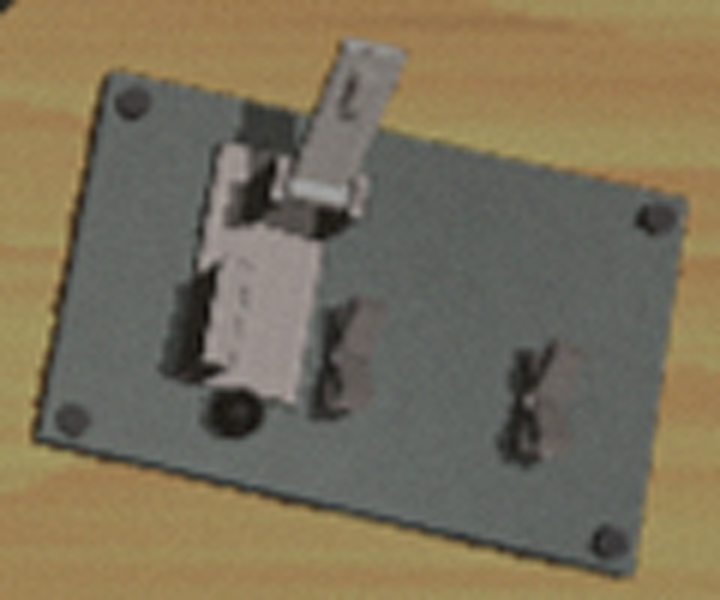

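The grooved pin is the upper bar, running from crop (100,108) at its grooved end to (465,197). The fixture plate corners are at crop (108,70), (688,198), (632,578) and (37,440), and the vee blocks are near (350,358) and (540,405).

```bash
cat > m1.py <<'E'
from h import *
import pickle
C=pickle.load(open("c0.pkl","rb"));c=C['top'];s=C['side']
q=[at_z(c,380+u/6,172+v/6,.014)[:2] for u,v in [(108,70),(688,198),(632,578),(37,440)]]
q=np.array(q);print(q.round(4),np.linalg.norm(q-np.roll(q,-1,0),axis=1).round(4))
d=q[0]-q[1]+q[3]-q[2]; yaw=np.arctan2(-d[0],d[1]);print("yaw fix",yaw,"plate centre",q.mean(0))
# pin ends, axis silhouette: end centre at mid z .046
P=np.array([at_z(c,225+u/6,185+v/6,.046)[:2] for u,v in [(99,109),(465,197)]])
d=P[0]-P[1];print("pin",P,np.linalg.norm(d),"yaw",np.arctan2(-d[0],d[1]),"mid",P.mean(0))
# vee block guesses: centre of block top
for u,v in [(350,358),(540,405)]: print(at_z(c,380+u/6,172+v/6,.045))
# hinge end of keeper at z .067
print("hinge",at_z(c,380+322/6,172+190/6,.067))
E
python3 m1.py
```

```text
[[ 0.6175 -0.1008]
 [ 0.5687 -0.3254]
 [ 0.4222 -0.2929]
 [ 0.4713 -0.0695]] [0.2298 0.15   0.2287 0.1495]
yaw fix -0.21526560796994432 plate centre [ 0.51993639 -0.19713842]
pin [[0.56017066 0.26230881]
 [0.52806751 0.12291534]] 0.14304248021572663 yaw -0.22635893925840336 mid [0.54411909 0.19261207]
[ 0.50051336 -0.18202838  0.045     ]
[ 0.48387303 -0.25154423  0.045     ]
hinge [ 0.56002431 -0.16855587  0.067     ]
```

```bash
cat > ov.py <<'E'
from h import *
import pickle,sys
def fr(o,yaw): 
    R=np.array([[np.cos(yaw),-np.sin(yaw),0],[np.sin(yaw),np.cos(yaw),0],[0,0,1]]);return lambda X:np.array(X)@R.T+np.array([o[0],o[1],0])
def overlay(fo,fy,po,py,name):
    C=pickle.load(open("c0.pkl","rb"));F=fr(fo,fy);P=fr(po,py);out=[]
    L=[]
    for y in (-52,22):
        for e in(-6,6):
            L.append([F(np.array([x,y+e,z])/1e3) for x,z in((-22,50),(0,28),(22,50))])
        for x in(-22,22): L.append([F(np.array([x,y+e,50])/1e3) for e in(-6,6)])
    L.append([F(np.array([52,y,67])/1e3) for y in (46,68)])
    for y in(-70,70,46.5,57.5): L.append([P(np.array([12*np.cos(a),y,46+12*np.sin(a)])/1e3) for a in np.linspace(0,6.3,17)])
    for x in(-12,12): L.append([P(np.array([x,y,46])/1e3) for y in(-70,70)])
    for n,(u,v,w,h) in (('top',(380,172,110,98)),('side',(355,115,110,85)),('top',(230,185,100,85)),('side',(265,205,110,90))):
        c=C[n];k=5
        im=cv2.convertScaleAbs(cv2.resize(c['pixels'][v:v+h,u:u+w],(400,300),interpolation=cv2.INTER_CUBIC),alpha=1.5)
        S=np.array([400/w,300/h])
        for l in L:
            p=((proj(c,l)+.5-[u,v])*S).astype(np.int32);cv2.polylines(im,[p.reshape(-1,1,2)],False,(0,255,0),1)
        out.append(im)
    cv2.imwrite(name,np.vstack([np.hstack(out[:2]),np.hstack(out[2:])]))
E
python3 -c "
from ov import *
overlay((.4954,-.2021),-.2153,(.5441,.1926),-.222,'pics/ov1.png')"
```

```text
(no output)
```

View pics/ov1.png

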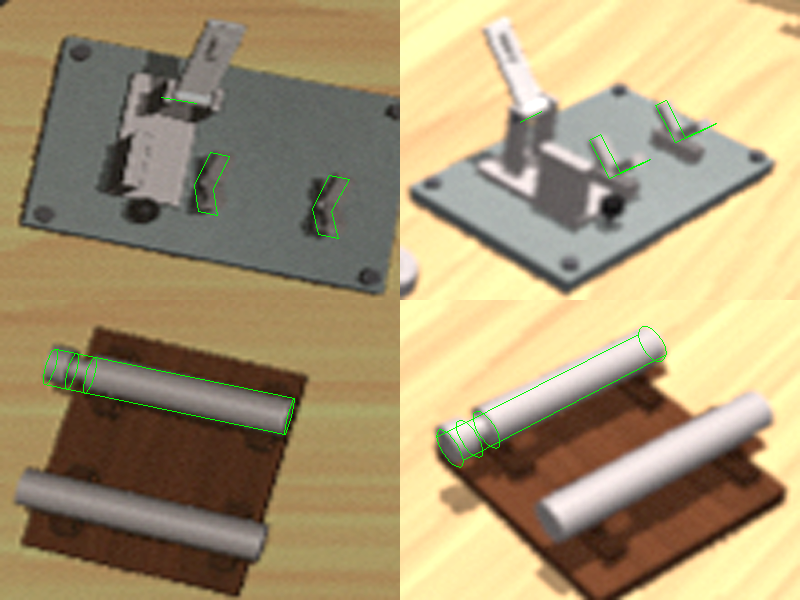

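```bash
python3 - <<'E'
from h import *
import pickle
C=pickle.load(open("c0.pkl","rb"))
a=cv2.convertScaleAbs(cv2.resize(C['top']['pixels'][212:262,425:485],(800,667)[:2],interpolation=cv2.INTER_CUBIC),alpha=1.6)[:,:]
a=cv2.resize(C['top']['pixels'][215:255,430:480],(400,320),interpolation=cv2.INTER_CUBIC)
b=cv2.resize(C['side']['pixels'][135:175,395:445],(400,320),interpolation=cv2.INTER_CUBIC)
im=np.hstack([a,b]);im=(255*(im/255.)**.6).astype(np.uint8)
cv2.imwrite("pics/vee.png",im)
E
```

```text
(no output)
```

View pics/vee.png

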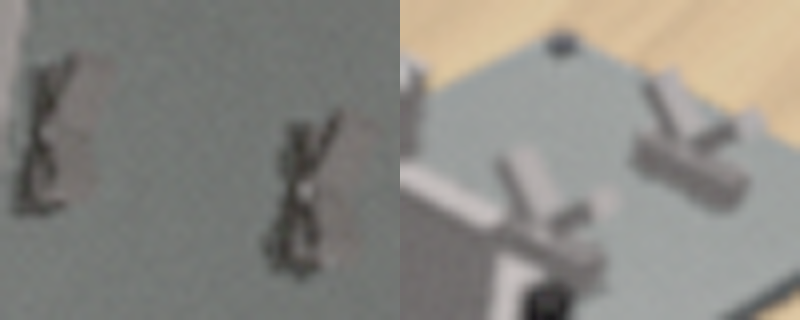

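```bash
python3 - <<'E'
from ov import *
from scipy.optimize import least_squares
C=pickle.load(open("c0.pkl","rb"))
M=[(x,y) for y in(-.052,.022) for x in(.022,-.022)]
T=np.array([(357,113),(338,268),(93,58),(68,205)])/8+[430,215]-.5
S=np.array([(262,74),(348,120),(112,154),(201,193)])/8+[395,135]-.5
for use in('top','side','both'):
    def f(p,full=False):
        F=fr(p[:2],-.2153);X=[F([x*p[3],y,p[2]]) for x,y in M]
        a=proj(C['top'],X)-T;b=proj(C['side'],X)-S
        r={'top':[a],'side':[b],'both':[a,b]}[use]
        return np.concatenate([np.ravel(i) for i in r]+[[(p[2]-.047)*(1000 if use!='both' else 100),(p[3]-.9)*10]])
    s=least_squares(f,[.495,-.2,.05,1]);print(use,s.x.round(4),s.fun.round(1))
E
```

```text
top [ 0.4975 -0.2063  0.047   0.9641] [ 0.   0.5 -0.4 -0.3  0.2 -0.1  0.2 -0.   0.   0.6]
side [ 0.4998 -0.2084  0.047   0.828 ] [-0.4 -0.1  0.  -0.3  0.1 -0.4  0.3  0.7 -0.  -0.7]
both [ 0.4978 -0.2054  0.0491  0.9069] [-0.1  0.7 -0.4 -1.1 -0.   0.2  0.2 -0.8 -0.6 -0.3  0.9  0.  -0.1 -0.6
  1.1  1.1  0.2  0.1]
```

```bash
cat >> h.py <<'E'
FY=-.2153; FO=np.array([.4975,-.207,0]); PO=np.array([.5441,.1926,0]); PY=-.222
def fx(x,y,z,o=None,yaw=FY):
    o=FO if o is None else o
    return o+np.array([x*np.cos(yaw)-y*np.sin(yaw),x*np.sin(yaw)+y*np.cos(yaw),z])
def rot(a,flip=0):  # tool down, closing line at angle a
    p=(a+np.pi/2+flip*np.pi)/2; return np.pi*np.array([np.cos(p),np.sin(p),0])
E
python3 - <<'E'
from h import *
for f in(0,1,-1):
    print(f,bot.inverse_kinematics(fx(0,-.012,.2,PO,PY),rot(PY,f)),bot.inverse_kinematics(fx(0,-.026,.036),rot(FY,f)),bot.inverse_kinematics(fx(.15,.055,.1),rot(FY,f)),bot.inverse_kinematics(fx(.15,.055,.1),rot(FY+np.pi/2,f)))
E
```

```text
0 [ 1.10825781e-01  1.58827218e-01  1.62576046e+00 -4.44089210e-16
  1.35700498e+00  3.32825781e-01] [-6.63529761e-01  2.92229221e-01  1.82205039e+00 -4.44089210e-16
  1.02731304e+00 -4.48229761e-01] [-4.52268923e-01  5.25683815e-01  1.36712343e+00 -4.44089210e-16
  1.24878541e+00 -2.36968923e-01] [-4.52268923e-01  5.25683815e-01  1.36712343e+00 -4.44089210e-16
  1.24878541e+00 -1.80776525e+00]
1 [ 0.11082578  0.15882722  1.62576046  0.          1.35700498 -2.80876687] [-0.66352976  0.29222922  1.82205039  0.          1.02731304  2.69336289] [-0.45226892  0.52568382  1.36712343  0.          1.24878541  2.90462373] [-4.52268923e-01  5.25683815e-01  1.36712343e+00 -4.44089210e-16
  1.24878541e+00  1.33382740e+00]
-1 [ 1.10825781e-01  1.58827218e-01  1.62576046e+00 -4.44089210e-16
  1.35700498e+00 -2.80876687e+00] [-6.63529761e-01  2.92229221e-01  1.82205039e+00 -4.44089210e-16
  1.02731304e+00  2.69336289e+00] [-4.52268923e-01  5.25683815e-01  1.36712343e+00 -4.44089210e-16
  1.24878541e+00  2.90462373e+00] [-0.45226892  0.52568382  1.36712343  0.          1.24878541  1.3338274 ]
```

```bash
python3 - <<'E'
from h import *
R=rot(PY)
bot.goto(fx(0,-.012,.15,PO,PY),R); bot.set_gripper(.6)
bot.line_to(fx(0,-.012,.030,PO,PY),max_speed=.12)
print(bot.current_contact_force(),bot.current_clock())
bot.set_gripper(0,25)
print(bot.current_opening()*92,bot.current_grip_force(),bot.current_contact_force(),bot.current_ee_pos())
bot.line_to(fx(0,-.012,.17,PO,PY),max_speed=.12)
print(bot.current_opening()*92,bot.current_contact_force(),bot.current_clock())
a=bot.read_camera("top")['pixels'];b=bot.read_camera("side")['pixels']
cv2.imwrite("pics/grip.png",np.hstack([cv2.resize(a[130:280,200:350],(400,400)),cv2.resize(b[120:300,230:410],(400,400))]))
E
```

```text
[ 0.1276287  -0.72873351 -0.36622624] 4.9333
23.49741289660561 24.95945155620575 [ 2.7322488  -1.45207994  0.50699981] [0.54266744 0.18078042 0.03059993]
23.34267831145285 [ 0.16463909  0.07250747 -2.47832837] 6.8333
```

View pics/grip.png

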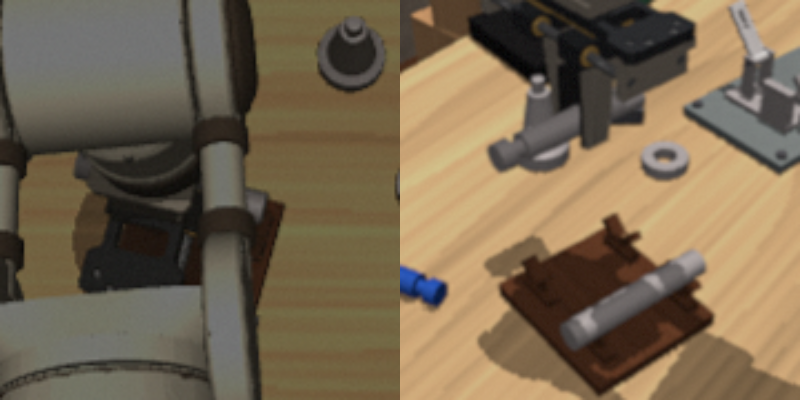

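The side view shows the grooved pin held level between the fingers, its grooved end at (505,152) pointing the right way, and the plain bar undisturbed. Next I lay it in the vees.

```bash
python3 - <<'E'
from h import *
R=rot(FY)
bot.line_to(fx(0,-.026,.17),R,max_speed=.25)
bot.line_to(fx(0,-.026,.05),max_speed=.1)
bot.hold(.2);f0=bot.current_contact_force();print(f0,bot.current_ee_pos()-fx(0,-.026,.05))
bot.line_to(fx(0,-.026,.040),max_speed=.04)
z=.040
while z>.0325:
    z-=.0005; bot.line_to(fx(0,-.026,z),max_speed=.02)
    f=bot.current_contact_force()-f0
    print(round(z,4),f.round(2))
    if np.linalg.norm(f)>3: break
print(bot.current_clock())
E
```

```text
[ 0.25667025 -0.01942526 -1.70232754] [ 0.00036207 -0.00026263  0.00055551]
0.0395 [-0.49 -0.07 -0.61]
0.039 [-1.17  0.62 -0.94]
0.0385 [-0.65 -0.2   0.21]
0.038 [-0.85  0.46  0.09]
0.0375 [-1.23 -0.76 -0.94]
0.037 [-0.82  0.05 -0.99]
0.0365 [ 1.   -0.01  0.49]
0.036 [ 0.5  -0.29  2.01]
0.0355 [ 2.38 -0.31  2.78]
12.95
```

It touched 1.7 mm early, with a +x reaction equal to the z reaction. That means it is on the -x flank, so the vee is about 1.5 mm further along +x. I'll shift over and lower again.

```bash
python3 - <<'E'
from h import *
bot.line_to(fx(0,-.026,.038),max_speed=.03)
D=.0015
bot.line_to(fx(D,-.026,.038),max_speed=.03);bot.hold(.2)
f0=bot.current_contact_force();print(f0.round(2))
z=.038
while z>.0325:
    z-=.0005; bot.line_to(fx(D,-.026,z),max_speed=.02); bot.hold(.08)
    f=bot.current_contact_force()-f0
    print(round(z,4),f.round(2),(bot.current_ee_pos()[2]).round(4))
    if np.linalg.norm(f)>3: break
print(bot.current_clock())
E
```

```text
[-0.66  0.56 -1.29]
0.0375 [ 1.45 -0.93 -0.53] 0.0375
0.037 [ 0.81 -0.78 -0.78] 0.037
0.0365 [ 0.49 -0.16 -0.24] 0.0365
0.036 [ 1.58 -0.44 -0.64] 0.036
0.0355 [ 1.2  -0.86 -0.38] 0.0355
0.035 [ 1.09 -0.95  0.53] 0.0351
0.0345 [1.45 0.5  2.18] 0.0349
0.034 [1.36 0.5  6.58] 0.0346
16.3167
```

```bash
python3 - <<'E'
from h import *
D=.0018
bot.line_to(fx(D,-.026,.0349),max_speed=.02)
bot.set_gripper(.36); bot.hold(.4)
f0=bot.current_contact_force();print("free",f0.round(2))
bot.set_gripper(0,20); bot.hold(.1)
f=bot.current_contact_force();print("grip",(f-f0).round(2),bot.current_opening()*92)
bot.line_to(fx(D,-.026,.0361),max_speed=.02);bot.hold(.2)
f0=np.mean([ (bot.hold(.03),bot.current_contact_force())[1] for _ in range(4)],0);print("lift",f0.round(2))
yd=fx(0,1,0)-fx(0,0,0)
y=-.026;n=0
bot.line_to(fx(D,-.020,.0361),max_speed=.015);y=-.020
while y<.004:
    y+=.0005; bot.line_to(fx(D,y,.0361),max_speed=.015)
    g=(bot.current_contact_force()-f0)
    if -(g@yd)>1.5: print(round(y,4),g.round(2),(g@yd).round(2))
    if -(g@yd)>4: break
print(y,g.round(2),bot.current_ee_pos()-fx(D,y,.0361),bot.current_clock())
E
```

```text
free [-0.65 -0.11  0.25]
grip [ 1.45 -1.   -1.48] 23.462025288500435
lift [ 0.15 -0.09 -1.7 ]
-0.009 [-0.55 -2.06 -0.8 ] -2.13
-0.0085 [-2.09 -4.58 -0.5 ] -4.92
-0.00849999999999999 [-2.09 -4.58 -0.5 ] [-2.10369537e-05 -9.04113024e-04  1.83754058e-04] 24.6
```

It met the stop at 4.9 N. Now lower, release and move to behind the keeper.

```bash
python3 - <<'E'
from h import *
D=.0018
bot.line_to(fx(D,-.0088,.0349),max_speed=.02);bot.hold(.1)
print(bot.current_contact_force().round(2))
bot.set_gripper(.45);bot.hold(.1)
print("free",bot.current_contact_force().round(2))
bot.line_to(fx(D,-.0088,.20),max_speed=.15)
bot.set_gripper(0,20)
bot.line_to(fx(.150+D,.055,.20),max_speed=.2)
a=bot.read_camera("top")['pixels'];b=bot.read_camera("side")['pixels']
cv2.imwrite("pics/laid.png",np.hstack([cv2.resize(a[172:262,385:485],(400,360),interpolation=cv2.INTER_CUBIC),cv2.resize(b[110:200,360:460],(400,360),interpolation=cv2.INTER_CUBIC)]))
print(bot.current_clock())
E
```

```text
[-1.32 -5.83 -0.78]
free [-0.15 -0.19  0.51]
28.5417
```

View pics/laid.png

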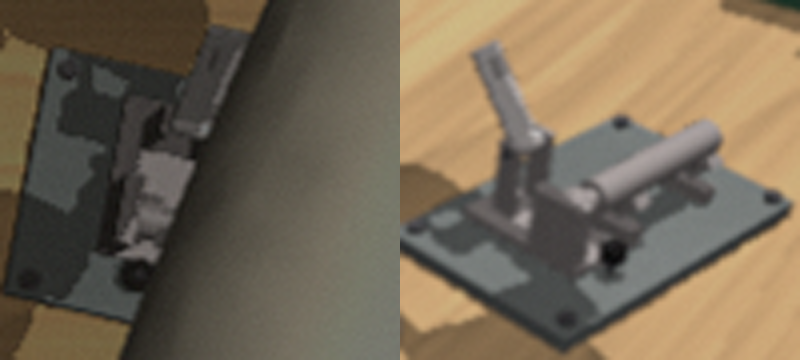

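The side view shows the pin seated in both vees, its groove just in front of the stop at about (590,195), with the keeper open. Now I tip the keeper.

```bash
python3 - <<'E'
from h import *
D=.0018
bot.line_to(fx(.150+D,.055,.097),max_speed=.12);bot.hold(.2)
f0=bot.current_contact_force();print(f0.round(2));xd=fx(1,0,0)-fx(0,0,0)
x=.150;hit=False;low=0
while x>.033:
    x-=.003;bot.line_to(fx(x+D,.055,.097),max_speed=.04)
    g=(bot.current_contact_force()-f0)
    if np.linalg.norm(g)>2.5: print(round(x,3),g.round(1),(g@xd).round(1))
    if np.linalg.norm(g)>15: print("STOP");break
print(bot.current_clock(),x)
E
```

```text
[-0.52 -0.21 -0.25]
0.111 [ 3.9 -0.5 -0.5] 3.9
0.108 [ 6.3 -0.1  1.4] 6.2
0.105 [ 7.8 -0.5  4.6] 7.7
0.102 [ 9.5 -0.4  6.3] 9.3
0.099 [10.7  0.5  8.6] 10.3
0.096 [12.5  0.4 12.3] 12.2
STOP
34.25 0.09599999999999995
```

```bash
python3 - <<'E'
from h import *
a=bot.read_camera("top")['pixels'];b=bot.read_camera("side")['pixels']
print(bot.current_contact_force(),bot.current_ee_pos()-fx(.0978,.055,.097),bot.current_ft_torque())
cv2.imwrite("pics/push.png",np.hstack([cv2.resize(a[150:250,385:485],(200,200),interpolation=cv2.INTER_CUBIC),cv2.resize(b[90:190,350:450],(580,580),interpolation=cv2.INTER_CUBIC)[:580]]) if 0 else cv2.resize(b[90:190,340:460],(720,600),interpolation=cv2.INTER_CUBIC))
E
```

```text
[10.96859964  1.15265337 11.72336197] [ 0.00655649 -0.00189014  0.0060493 ] [-0.05000688 -1.88750525 -0.03137321]
```

View pics/push.png

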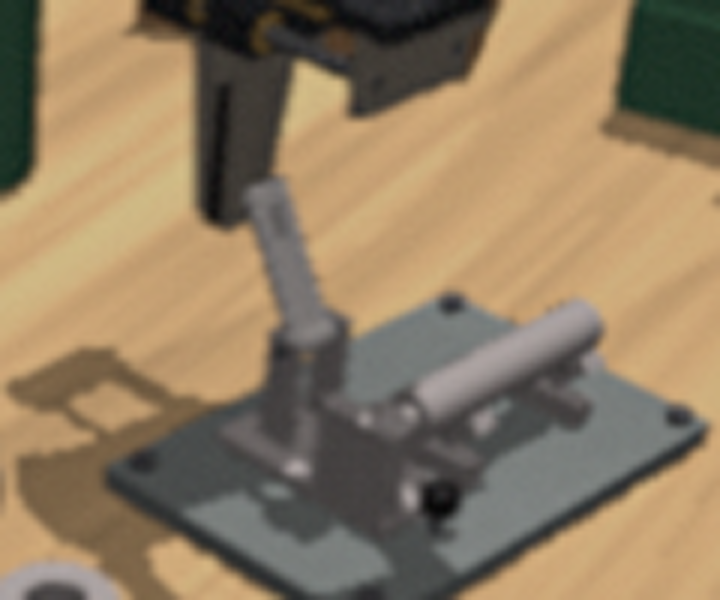

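The flap's tip edge sticks by friction to the finger face (tip near (265,185)) and drags the compliant tool up. I'll follow the tip's arc so friction drops out.

```bash
python3 - <<'E'
from h import *
D=.0018
x=.096;f0=np.array([-.5,-.2,-.25]);xd=fx(1,0,0)-fx(0,0,0);base=fx(0,0,0)
def zt():
    xa=(bot.current_ee_pos()-base)@xd-D
    t=xa-.016-.052; return xa,.097+np.sqrt(max(.0683**2-t*t,0))-.053
xa,z=zt();bot.line_to(fx(x+D,.055,z),max_speed=.03)
while x>.030:
    x-=.003;xa,z=zt();bot.line_to(fx(x+D,.055,z+.001),max_speed=.04)
    g=bot.current_contact_force()-f0
    print(round(x,3),round(xa,4),round(z,4),g.round(1))
    if np.linalg.norm(g)>16.5: print("STOP");break
    if x<.06 and np.linalg.norm(g)<1.2 : break
print(bot.current_clock())
E
```

```text
0.093 0.0989 0.1049 [ 6.5 -0.9  6. ]
0.09 0.0947 0.1069 [ 5.8 -0.9  4.8]
0.087 0.0911 0.1083 [ 4.5 -0.   4.9]
0.084 0.0875 0.1095 [ 4.2 -0.9  3.7]
0.081 0.0837 0.1105 [ 2.9 -2.1  2.7]
0.078 0.0804 0.1112 [ 1.9 -0.7  0.8]
0.075 0.0773 0.1117 [ 2.5 -1.4 -0.5]
0.072 0.0743 0.112 [ 1.4 -1.  -0.6]
0.069 0.0716 0.1122 [ 1.7  0.4 -2. ]
0.066 0.0687 0.1123 [ 1.5 -0.2 -1. ]
0.063 0.0658 0.1123 [ 1.1  0.6 -0.2]
0.06 0.0629 0.1121 [ 1.4  0.2 -0.3]
0.057 0.0598 0.1118 [ 0.9 -0.7  0.9]
0.054 0.0567 0.1114 [ 1.  -1.8  0.7]
0.051 0.0536 0.1108 [ 0.6  0.2 -0.2]
38.45
```

```bash
python3 - <<'E'
from h import *
D=.0018
x=.051
while x>.030:
    x-=.003;bot.line_to(fx(x+D,.055,.110),max_speed=.04)
    g=bot.current_contact_force();print(round(x,3),g.round(1))
    if np.linalg.norm(g)>15: break
bot.hold(.3)
bot.line_to(fx(x+.01,.055,.13),max_speed=.1)
bot.line_to(fx(.06,.055,.25),max_speed=.2);bot.hold(.3)
bot.goto(fx(.0,-.2,.3),rot(FY))
a=bot.read_camera("top")['pixels'];b=bot.read_camera("side")['pixels']
cv2.imwrite("pics/end.png",np.hstack([cv2.resize(a[172:262,385:485],(400,360),interpolation=cv2.INTER_CUBIC),cv2.resize(b[110:200,360:460],(400,360),interpolation=cv2.INTER_CUBIC)]))
print(bot.current_clock())
E
```

```text
0.048 [ 0.3  0.1 -0.7]
0.045 [ 0.   0.4 -1. ]
0.042 [-0.3  0.3 -0.3]
0.039 [-0.8 -0.1 -0.3]
0.036 [-0.  -0.3  0.2]
0.033 [-0.3 -0.6  0.2]
0.03 [-0.6 -0.4  0.4]
43.0667
```

View pics/end.png

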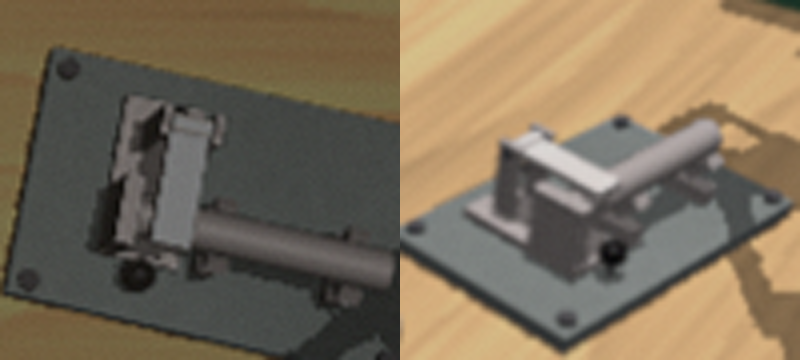

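```bash
python3 - <<'E'
from h import *
import pickle
s=bot.read_camera("side")
for a in(0,.09):
  for yc in (.052,.056):
    o=[]
    for l in(0,.068):
        for y in(yc+.011,yc-.011):
            h=.003
            o.append(fx(.0015+.052-l*np.cos(a)+h*np.sin(a),y,.067+l*np.sin(a)+h*np.cos(a)))
    print(a,yc,((proj(s,o)+.5-[360,110])*4+[400,0]).round(0).tolist())
im=s['pixels'][130:170,380:420]
cv2.imwrite("pics/flap.png",cv2.resize(im,(600,600),interpolation=cv2.INTER_CUBIC))
E
```

```text
0 0.052 [[517.0, 146.0], [541.0, 135.0], [601.0, 191.0], [625.0, 178.0]]
0 0.056 [[513.0, 148.0], [537.0, 137.0], [597.0, 193.0], [621.0, 181.0]]
0.09 0.052 [[517.0, 146.0], [541.0, 135.0], [602.0, 182.0], [625.0, 170.0]]
0.09 0.056 [[513.0, 148.0], [536.0, 137.0], [598.0, 184.0], [621.0, 172.0]]
```

View pics/flap.png

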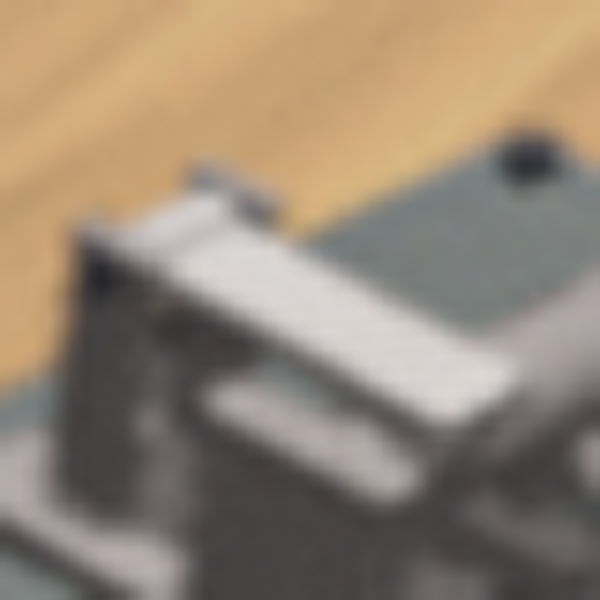

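The enlarged view puts the flap's tip corners at crop coordinates (598,194) and (619,179). A level keeper should show (597,193) and (621,181), while one riding on the full diameter would show about (598,184). So the tongue is in the groove, and I'm handing the job in.

```bash
python3 -c "
from workcell import bot
print(bot.job_done(),bot.current_clock())"
```

```text
the job is handed in; nothing more can be done
the job is handed in; nothing more can be done
```

The job is handed in: the grooved pin lies in both vees against the end stop (felt at about 5 N) with the keeper sprung over and its tongue in the groove, judging by the last camera picture; the highest forces I read were about 6 N with the pin on the fixture and 17.5 N on the keeper.

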